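Pump up the vacuum hold-down under an arcade control panel

ROBOT

A 6-joint arm with a two-finger parallel gripper is mounted at the origin on the work surface. World frame = base frame: x ahead of the robot, y to its left, z up, the work surface at z = 0. Lengths are in m, angles in rad, forces in N, time in s.
With the tool pointing down it reaches from about 0.225 to 0.875 m from the base axis. Payload 3.4 kg.
Tool frame: the origin (TCP) lies on the centre line of the jaws, within the pads' length; the fingertips stand 19 mm ahead of it and the grasp point (between the pads) is the TCP; z points along the fingers, y is the direction in which the jaws open and shut (so a half turn about z gives the same grasp; the last joint's range is limited). The gripper opens to 85 mm and grips with 20 to 120 N. Pads are 22 mm wide; open, the fingers measure 114 mm over their backs; the gripper's body (76 mm by 85 mm) begins 54 mm behind the grasp point. The pads swing forward as they close: fully open they stand 13 mm farther back than shut.
Start: joints at [-1.276, 0.276, 1.505, -0, 1.361, -0.121], TCP at [0.232, -0.526, 0.25] pointing down, gripper open.
Joint ranges: [-2.89, 2.89], [-0.75, 2.08], [0.22, 2.7], [-1.18, 4.32], [0.11, 2.71], [-2.7, 2.7]. Speed limits (rad/s): [2.57, 2.57, 3.14, 3.14, 3.14, 3.14].

INTERFACE

Orientations are given as a unit quaternion [w, x, y, z].
In Python, from rig import monitor, eyes, manip, models gives the robot as it stands.
- The arm moves only by the tool send_rows, never from a script. Its argument "deltas" is a list of rows, each an object with "dp": the shift along the world's x, y, z each as a share of 0.12 m, from -1 to 1, a list of three; "rotation": the turn, a rotation vector about the world's x, y, z each as a share of 0.5 rad, from -1 to 1, a list of three. In form: [{"dp": [dx, dy, dz], "rotation": [rx, ry, rz]}, ...]. A call has 1 to 12 rows; each row is the pose to reach, as a shift and turn from the pose commanded when the call began; what a row does not reach only later rows make up. A row lasts 1/12 s, in which the tool goes at most 41.7 mm and 7.16 degrees, less where a joint would pass 70% of its speed; a pose out of reach is approached as far as the arm can. A call with a number of a shift or a turn outside -1 to 1 is refused whole. A call with a gripper value outside its range is refused whole. "fingers" is the closure, from -1 (fully open) to 1 (shut), set as the call begins (left out, the last holds). The fingers move at their own pace and stop on an object; "grip_force" is the grip in N (left out, the last holds). Time passes only in rows, so rows that repeat a pose let the fingers close. It gives the time, the measured TCP pose, the force and the opening at its end, in the units of the state.
- monitor.get_state(): the state, without advancing time (a new reading comes with each control period).
- eyes.get_image(name): name is "scene" or "top" or "wrist"; returns a dict with "color" (420x560x3 uint8, red, green, blue), "depth" (420x560 float32, m along the optical axis (not along the pixel's ray), 0 where there is no reading), "mtx" (3x3 intrinsics, pixels), "rvec" (rotation vector, rad) and "tvec" (3), from world to camera coordinates, as OpenCV has them. Camera axes: x right, y down, z forward; pixel columns grow to the right and rows downward; lengths in m; the calibration is good to about 2 mm. A picture is of the moment at which its call begins.
- manip.sign_off(): hands the job in, once; it reports no verdict.
Trained networks look in a picture, given as the dict that the camera call returned (one of the last four; its "shot" number tells which), for a name from the list of things; names that differ only in an ending like _2 or _b are one class to them, and where a whole thing is asked for, a point or a joint stands for the part that bears it (a point fixed in the world has none). Each returns a list of dicts, best first, with "score" (0 to 1); they miss things now and then, are a little off and sometimes report something else, mostly with a low value. They report only what shows in the picture. A call takes as long as a camera call.
- models.find_in(name, picture): "box" ([left, top, right, bottom] in pixels, round what is visible of it).
The state is a dict: "clock": time; "qpos": joint angles; "qd": joint speeds; "effort": joint torques, N m; "position": TCP position; "ee_rot": TCP orientation; "contact_force": force on the tool from outside, world axes, zero at the start; "moment": the same for the moment, N m; "width": finger opening in m.
Only numpy, scipy, OpenCV 4.12 (cv2) and the standard library are available. Lean on these libraries where they do the work, as an engineer would, in place of code of your own. Each camera call takes 0.05 s, during which the arm holds its last target.

TASK

Pump up the hold-down that grips the arcade control panel: press the black mushroom knob on the yellow block all the way down with the fingertips and let it spring right back up, again and again, until the indicator pin beside it stands fully out and its whole green band shows. Then take the hand away and leave the knob up. Do not touch the pin, do not press the small red release button at the other end of the base, and leave the panel and everything else on the bench where they are.

Things in the scene. Friction and masses are not known exactly. Their poses are not given: they have to be found in the camera images.
- holder: Hold-down, fixed to the bench: dark base plate 200 (x) by 410 (y) by 12 mm, y = -190 to +220. Origin on the bench surface, z up. At y = -140 the yellow pump block, 160 long in x, 60 wide, top at 75 mm; on it at x = -50 the plunger in a steel collar (48 across, top at 85), at x = +50 the pin in a dark collar (28 across, top at 85). Panel bed around y = +45. Place and yaw (to 0.5 rad) vary.
- pump_knob: Black rubber mushroom knob of the pump, 44 mm across and 16 mm high, nearly flat on top (flat part 30 mm across). Origin at the centre of its underside, at 119 mm above the bench when up; moves straight down with the plunger. z up.
- knob_top (a point): Centre of the top of the knob: 135 mm above the bench when up, 105 mm when fully pressed.
- plunger (a joint): Travel of the pump plunger in m: 0 = up (at rest), 0.030 = fully down on its hard stop. Its spring pushes up with 4 N at the top, 12.5 N at the bottom, 2 N more while lifting the pin; damping 25 N per m/s. Released, it returns in about 0.2 s. Strokes shorter than about 24 mm, or not let back up, may gain nothing.
- pin (a joint): How far the indicator pin has come out, in m: starts at 0.001 to 0.016; the first full stroke ratchets it up 0.004 to 0.011, each further one 0.006; between strokes it stays, sinking at most 0.0015 as the knob returns. Fully out is about 0.0355, after 3 to 5 full strokes depending on the start; more strokes do no harm and raise it no further.
- pin_rod: Indicator pin, upright rod 12 mm across, 100 mm from the knob. From the top down: red tip 8 mm, white 30 mm, green band 6 mm. At joint 0 only the red tip shows above its collar; fully out, the whole green band shows. Origin at the underside of the red tip, 85 mm above the bench at joint 0. It is not to be touched.
- pin_top (a point): Centre of the top of the pin: 93 mm above the bench at joint 0, 128.5 mm fully out.
- release (a joint): Travel of the small red release button (20 mm across, top about 30 mm above the bench, in the holder frame at x = 0, y = +195 mm) in m: 0 = up, 0.005 = pressed. Not to be pressed.
- panel: Loose arcade control panel lying on the hold-down's bed: brown board 190 by 250 by 18 mm with six flat coloured push-buttons and a joystick with a red ball (35 mm, its top 118 mm above the bench), 0.9 kg. Origin at the centre of its underside, 30 mm above the bench. To be left alone.
- spare_blue: Loose blue arcade push-button, 33 mm across and 30 mm high, standing upside down on the panel. Origin at the centre of its underside. To be left alone.
- spare_red: Loose red arcade push-button, 33 mm across and 30 mm high, standing upside down on the bench. Origin at the centre of its underside. To be left alone.
- mug: White mug, 80 mm across and 95 mm high. Origin at the centre of its underside. To be left alone.
- screwdriver: Screwdriver with orange handle, lying on the bench along its x axis. To be left alone.
- glue: White glue bottle with orange cap, 44 mm across and 130 mm high. Origin at the centre of its underside. To be left alone.

How it is judged:
At the end, for the whole second after the job is handed in: The indicator pin is fully out (more than 33 mm of its about 35.5 mm), the pump knob is back up (within 3 mm), the release button is up and the panel still lies in place (within 10 mm) (value of joint pin above 0.033 m and value of joint plunger below 0.003 m and value of joint release below 0.002 m and distance of panel from where it was at the start of the episode below 0.01 m); the robot touches nothing.
It fails at once if the robot touches the indicator pin (more than 1.5 N) (contact force between any of the arm, the fingers and pin_rod above 1.5 N).
It fails at once if the knob is pulled up against its upper stop (value of joint plunger below -0.002 m).
It fails at once if the red release button is pressed (more than 2 mm) (value of joint release above 0.002 m).
It fails at once if the panel is moved by more than 10 mm or lifted, or the spare button on it moved by more than 20 mm (distance of panel from where it was at the start of the episode above 0.01 m or distance of spare_blue from where it was at the start of the episode above 0.02 m).
It fails at once if another thing on the bench is moved by more than 30 mm (distance of any of spare_red, mug, screwdriver, glue from where it was at the start of the episode above 0.03 m).
It also fails if it takes over 48 s, if anything falls off the work surface, if the arm or the gripper's body presses on something with over 40 N, if the wrist force passes 120 N, or if a joint passes its speed limit or range.

## Working session

There is one attempt and no reset: what is moved stays moved. The work goes in short steps, Python scripts to look and compute and a tool call to move; the robot and the scene stay as the last step left them, time stands still between calls to the robot, and variables do not carry over. Pictures are saved under pics/ and viewed, and the job is handed in when it is done.

Besides the shell and the picture viewer there is one more tool, called after ">>>" as a command line: name --argument value ..., lists and objects as JSON in quotes. send_rows: Moves the arm, as the interface text tells. Its arguments: {"type":"object","properties":{"deltas":{"type":"array","items":{"type":"object","properties":{"dp":{"type":"array","items":{"type":"number"}},"rotation":{"type":"array","items":{"type":"number"}}}}},"fingers":{"type":"number"},"grip_force":{"type":"number"}},"required":["deltas"]}

```bash
mkdir -p pics; cat > h.py <<'E'
import numpy as np,cv2
from rig import monitor,eyes,manip,models
def w(p,pix=None):
    R,_=cv2.Rodrigues(np.array(p["rvec"],float));t=np.array(p["tvec"],float).ravel()
    K=np.array(p["mtx"]);d=p["depth"];v,u=np.mgrid[:d.shape[0],:d.shape[1]]
    c=np.stack([(u-K[0,2])/K[0,0]*d,(v-K[1,2])/K[1,1]*d,d],-1)
    return (c-t)@R
def proj(p,X):
    return cv2.projectPoints(np.array(X,float).reshape(-1,3),np.array(p["rvec"],float),np.array(p["tvec"],float),np.array(p["mtx"],float),None)[0].reshape(-1,2)
def save(p,n): cv2.imwrite(f"pics/{n}.png",p["color"][:,:,::-1])
E
python3 - <<'E'
from h import *
for n in ["top","scene"]:
    p=eyes.get_image(n);save(p,n+"0")
    W=w(p)
    for o in ["pump_knob","pin_rod","release","holder"]:
        for r in models.find_in(o,p)[:2]:
            b=np.array(r["box"]);c=((b[:2]+b[2:])/2).astype(int)
            print(n,o,round(r["score"],2),b.round(),W[c[1],c[0]].round(3))
    np.savez(f"{n}0.npz",W=W,c=p["color"])
s=monitor.get_state();print(s)
E
```

```text
top pump_knob 0.46 [284. 207. 298. 225.] [ 0.555 -0.05   0.136]
top holder 0.69 [183. 136. 324. 238.] [0.662 0.063 0.043]
top holder 0.67 [128. 242. 142. 279.] [0.439 0.434 0.024]
scene pump_knob 0.64 [240. 224. 262. 241.] [ 0.566 -0.071  0.133]
scene pump_knob 0.58 [107. 332. 166. 392.] [ 0.526 -0.424  0.005]
scene pin_rod 0.38 [272. 261. 277. 271.] [ 0.655 -0.096  0.1  ]
scene release 0.36 [370. 209. 377. 220.] [0.734 0.227 0.035]
scene holder 0.6 [229. 195. 402. 310.] [0.688 0.024 0.051]
{'clock': 0.5, 'qpos': array([-1.27601115e+00,  2.75919105e-01,  1.50493171e+00,  5.63095751e-06,
        1.36071398e+00, -1.21015114e-01]), 'qd': array([ 7.50202948e-04, -4.95566096e-04, -1.65941939e-03, -8.19021255e-05,
        2.65948644e-03, -6.30747081e-04]), 'effort': array([-5.79772532e-04, -4.16256309e+01, -2.45877939e+01, -2.53379012e-04,
        1.53844092e-03, -5.30706529e-06]), 'position': array([ 0.23224797, -0.52602377,  0.25030445]), 'ee_rot': array([1.36395186e-05, 9.78466614e-01, 2.06405146e-01, 3.95207240e-06]), 'contact_force': array([-0.23813978,  0.5652143 ,  0.24235751]), 'moment': array([ 0.04312857, -0.00175372, -0.00341663]), 'width': 0.08527941400208158}
```

View pics/top0.png

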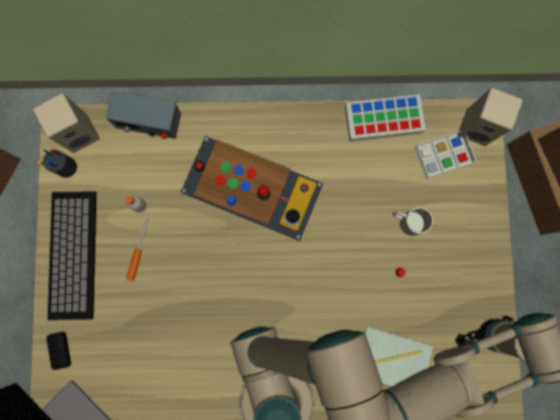

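View pics/scene0.png

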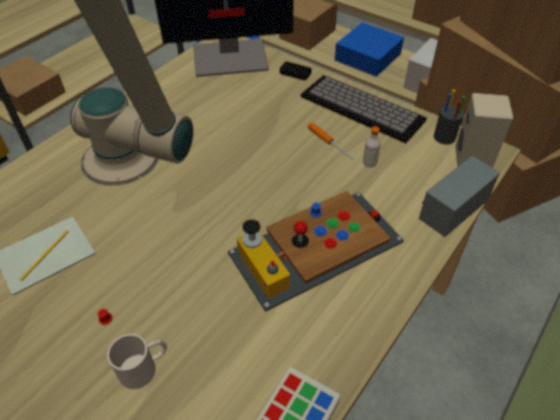

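```bash
python3 - <<'E'
import numpy as np
for n in ["top","scene"]:
    d=np.load(n+"0.npz");W=d["W"];c=d["c"].astype(int)
    m=(c.max(2)<70)&(W[...,2]>.125)&(W[...,2]<.142)&(abs(W[...,0]-.56)<.06)&(abs(W[...,1]+.06)<.06)
    P=W[m];print(n,m.sum(),np.median(P,0).round(4),P.min(0).round(3),P.max(0).round(3),((P.min(0)+P.max(0))/2).round(4))
    y=(c[...,0]>150)&(c[...,2]<90)&(c[...,1]>110)&(W[...,2]>.06)&(W[...,2]<.085)&(abs(W[...,0]-.6)<.15)&(abs(W[...,1]+.07)<.12)
    P=W[y];print("yellow",len(P),P.mean(0).round(3))
    q=P[:,:2]-P[:,:2].mean(0);print(np.linalg.svd(q,full_matrices=False)[2][0])
    r=(c[...,0]>130)&(c[...,1]<70)&(c[...,2]<70)&(W[...,2]>.02)
    P=W[r];k=(abs(P[:,0]-.655)<.04)&(abs(P[:,1]+.09)<.04)
    print("pin",k.sum(),P[k].mean(0).round(4),P[k].max(0).round(4))
    k=(abs(P[:,1]-.22)<.05)&(abs(P[:,0]-.74)<.05)&(P[:,2]<.045);print("rel",P[k].mean(0).round(3))
E
```

```text
top 134 [ 0.5552 -0.0531  0.1341] [ 0.537 -0.071  0.127] [ 0.573 -0.035  0.142] [ 0.555  -0.0531  0.1345]
yellow 507 [ 0.619 -0.081  0.075]
[-0.92449443  0.38119556]
pin 8 [ 0.6476 -0.0922  0.1069] [ 0.6516 -0.0887  0.1094]
rel [0.731 0.232 0.034]
scene 194 [ 0.5592 -0.0587  0.1346] [ 0.539 -0.077  0.126] [ 0.577 -0.036  0.139] [ 0.5579 -0.0565  0.1329]
yellow 736 [ 0.618 -0.084  0.076]
[ 0.93501769 -0.35460108]
pin 8 [ 0.6476 -0.0936  0.1052] [ 0.6512 -0.0913  0.1068]
rel [0.734 0.233 0.034]
```

The top view shows the knob at about (292,215) and the pin at about (305,188). The scene view agrees. In world coordinates the knob is near (0.556, -0.055, 0.135) and the pin near (0.648, -0.092). They are 99 mm apart, which fits the expected 100 mm. I'll shut the fingers and move over the knob.

>>> send_rows --deltas '[{"dp": [0.17, 0.25, 0], "rotation": [0, 0, -0.1]}, {"dp": [0.34, 0.5, 0], "rotation": [0, 0, -0.2]}, {"dp": [0.5, 0.75, 0], "rotation": [0, 0, -0.3]}, {"dp": [0.675, 0.98, 0], "rotation": [0, 0, -0.4]}, {"dp": [0.675, 0.98, 0], "rotation": [0, 0, -0.4]}, {"dp": [0.675, 0.98, 0], "rotation": [0, 0, -0.4]}]' --fingers 1 --grip_force 60

```text
clock: 1.0
position: [0.3141, -0.4072, 0.2507]
ee_rot: [0.0, 0.994, 0.109, 0.0]
contact_force: [-0.1, -1.0, -0.7]
width: 0.0122
```

>>> send_rows --deltas '[{"dp": [0.17, 0.25, 0], "rotation": [0, 0, -0.1]}, {"dp": [0.34, 0.5, 0], "rotation": [0, 0, -0.2]}, {"dp": [0.5, 0.75, 0], "rotation": [0, 0, -0.3]}, {"dp": [0.675, 0.98, 0], "rotation": [0, 0, -0.4]}, {"dp": [0.675, 0.98, 0], "rotation": [0, 0, -0.4]}, {"dp": [0.675, 0.98, 0], "rotation": [0, 0, -0.4]}]'

```text
clock: 1.5
position: [0.3948, -0.2909, 0.2505]
ee_rot: [0.001, 1.0, 0.009, -0.0]
contact_force: [0.1, 0.1, 0.2]
width: 0.0001
```

>>> send_rows --deltas '[{"dp": [0.17, 0.25, 0], "rotation": [0, 0, -0.1]}, {"dp": [0.34, 0.5, 0], "rotation": [0, 0, -0.2]}, {"dp": [0.5, 0.75, 0], "rotation": [0, 0, -0.3]}, {"dp": [0.675, 0.98, 0], "rotation": [0, 0, -0.4]}, {"dp": [0.675, 0.98, 0], "rotation": [0, 0, -0.4]}, {"dp": [0.675, 0.98, 0], "rotation": [0, 0, -0.4]}]'

```text
clock: 2.0
position: [0.4758, -0.1741, 0.2502]
ee_rot: [0.001, 0.996, -0.091, -0.0]
contact_force: [0.3, 0.3, 1.0]
width: -0.0001
```

>>> send_rows --deltas '[{"dp": [0.17, 0.25, 0], "rotation": [0, 0, -0.1]}, {"dp": [0.34, 0.5, 0], "rotation": [0, 0, -0.2]}, {"dp": [0.5, 0.75, 0], "rotation": [0, 0, -0.3]}, {"dp": [0.675, 0.98, 0], "rotation": [0, 0, -0.4]}, {"dp": [0.675, 0.98, 0], "rotation": [0, 0, -0.4]}, {"dp": [0.675, 0.98, 0], "rotation": [0, 0, -0.4]}]'

```text
clock: 2.5
position: [0.5567, -0.057, 0.2499]
ee_rot: [0.001, 0.982, -0.19, -0.0]
contact_force: [-0.5, -0.3, -0.1]
width: -0.0003
```

```bash
python3 - <<'E'
from h import *
s=monitor.get_state();x=s["position"];print(x)
for n in ["wrist","scene","top"]:
    p=eyes.get_image(n);save(p,n+"1");W=w(p);c=p["color"].astype(int)
    m=(c.max(2)<70)&(W[...,2]>.13)&(W[...,2]<.14)&(abs(W[...,0]-.56)<.05)&(abs(W[...,1]+.06)<.05)&(p["depth"]>0)
    P=W[m]
    if len(P):print(n,len(P),np.median(P,0).round(4),((P.min(0)+P.max(0))/2).round(4))
    print(proj(p,[[.556,-.055,.135],x,x-[0,0,.019]]).round())
    for o in ["pump_knob","pin_rod"]:print(o,[(round(r["score"],2),np.round(r["box"])) for r in models.find_in(o,p)[:2]])
    if n=="scene":cv2.imwrite("pics/scene1z.png",cv2.resize(p["color"][150:330,180:420,::-1],None,fx=3,fy=3))
E
```

```text
[ 0.55674269 -0.05704572  0.24990507]
wrist 2959 [ 0.5582 -0.0555  0.134 ] [ 0.557  -0.055   0.1333]
[[275. 214.]
 [278. 305.]
 [277. 281.]]
pump_knob [(0.78, array([246., 176., 306., 241.]))]
pin_rod [(0.72, array([267.,  46., 288.,  68.]))]
scene 180 [ 0.5596 -0.0589  0.1349] [ 0.5576 -0.0574  0.1347]
[[251. 225.]
 [248. 192.]
 [248. 198.]]
pump_knob [(0.74, array([242., 221., 262., 238.]))]
pin_rod [(0.4, array([272., 262., 278., 270.]))]
top 29 [ 0.5433 -0.0498  0.1341] [ 0.5465 -0.0514  0.1352]
[[293. 216.]
 [295. 210.]
 [295. 211.]]
pump_knob [(0.6, array([284., 215., 294., 226.]))]
pin_rod []
```

View pics/wrist1.png

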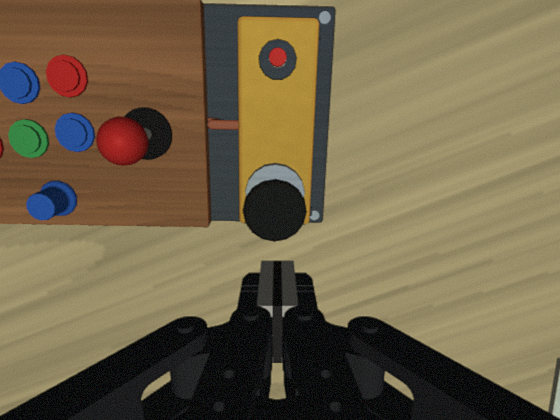

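View pics/scene1z.png

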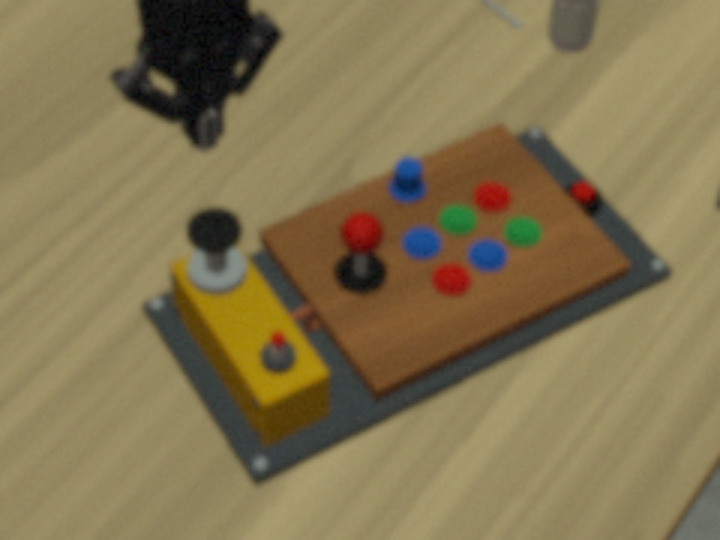

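The wrist view shows the knob at (276,208), in line with the shut fingertips, and the pin at (278,57). The finger linkage opens sideways, so it's clear of the pin. Next I'll descend to just above the knob.

>>> send_rows --deltas '[{"dp": [0, 0.01, -0.3], "rotation": [0, 0, 0]}, {"dp": [0, 0.01, -0.55], "rotation": [0, 0, 0]}, {"dp": [0, 0.01, -0.75], "rotation": [0, 0, 0]}, {"dp": [0, 0.01, -0.75], "rotation": [0, 0, 0]}, {"dp": [0, 0.01, -0.75], "rotation": [0, 0, 0]}]'

```text
clock: 3.37
position: [0.5555, -0.0544, 0.1597]
ee_rot: [0.0, 0.982, -0.191, -0.001]
contact_force: [-0.2, -0.5, 0.7]
width: -0.0
```

>>> send_rows --deltas '[{"dp": [0, 0, -0.04], "rotation": [0, 0, 0]}, {"dp": [0, 0, -0.08], "rotation": [0, 0, 0]}, {"dp": [0, 0, -0.12], "rotation": [0, 0, 0]}, {"dp": [0, 0, -0.12], "rotation": [0, 0, 0]}, {"dp": [0, 0, -0.12], "rotation": [0, 0, 0]}]'

```text
clock: 3.78
position: [0.5581, -0.0549, 0.1478]
ee_rot: [0.0, 0.982, -0.191, 0.003]
contact_force: [0.3, -0.4, 4.2]
width: 0.0001
```

>>> send_rows --deltas '[{"dp": [0, 0, -0.06], "rotation": [0, 0, 0]}, {"dp": [0, 0, -0.12], "rotation": [0, 0, 0]}, {"dp": [0, 0, -0.18], "rotation": [0, 0, 0]}, {"dp": [0, 0, -0.21], "rotation": [0, 0, 0]}, {"dp": [0, 0, -0.21], "rotation": [0, 0, 0]}, {"dp": [0, 0, -0.21], "rotation": [0, 0, 0]}]'

```text
clock: 4.28
position: [0.5582, -0.0549, 0.124]
ee_rot: [0.0, 0.982, -0.191, 0.003]
contact_force: [-1.9, -0.3, 13.2]
width: 0.0002
```

>>> send_rows --deltas '[{"dp": [0, 0, -0.02], "rotation": [0, 0, 0]}, {"dp": [0, 0, -0.03], "rotation": [0, 0, 0]}, {"dp": [0, 0, -0.03], "rotation": [0, 0, 0]}]'

```text
clock: 4.53
position: [0.5582, -0.0549, 0.1236]
ee_rot: [0.0, 0.982, -0.191, 0.004]
contact_force: [-6.3, 1.5, 30.5]
width: -0.0001
```

>>> send_rows --deltas '[{"dp": [0, 0, 0.2], "rotation": [0, 0, 0]}, {"dp": [0, 0, 0.4], "rotation": [0, 0, 0]}, {"dp": [0, 0, 0.46], "rotation": [0, 0, 0]}, {"dp": [0, 0, 0.46], "rotation": [0, 0, 0]}, {"dp": [0, 0, 0.46], "rotation": [0, 0, 0]}, {"dp": [0, 0, 0.46], "rotation": [0, 0, 0]}]'

```text
clock: 5.03
position: [0.5553, -0.0542, 0.171]
ee_rot: [0.0, 0.982, -0.191, -0.001]
contact_force: [1.0, 0.5, 0.5]
width: 0.0002
```

```bash
cat > look.py <<'E'
from h import *
import sys
k=sys.argv[1]
s=monitor.get_state();print(s["clock"],s["position"].round(4),s["contact_force"].round(1))
p=eyes.get_image("scene");W=w(p)
cv2.imwrite(f"pics/s{k}.png",cv2.resize(p["color"][190:320,220:320,::-1],None,fx=5,fy=4.6,interpolation=cv2.INTER_CUBIC))
c=p["color"].astype(int)
r=(c[...,0]>110)&(c[...,1]<80)&(c[...,2]<80)&(np.hypot(W[...,0]-.648,W[...,1]+.092)<.025)
print("pin red",r.sum(),W[r].mean(0).round(4),W[r].max(0).round(4))
b=(c.max(2)<70)&(np.hypot(W[...,0]-.557,W[...,1]+.056)<.022)&(W[...,2]<.145)&(W[...,2]>.09)
print("knob top",np.percentile(W[b][:,2],[50,75,95]).round(4))
E
python3 look.py 2
```

```text
5.0333 [ 0.5553 -0.0542  0.171 ] [1.  0.5 0.5]
pin red 14 [ 0.6486 -0.0954  0.1165] [ 0.6545 -0.0908  0.1185]
knob top [0.1345 0.1359 0.1383]
```

View pics/s2.png

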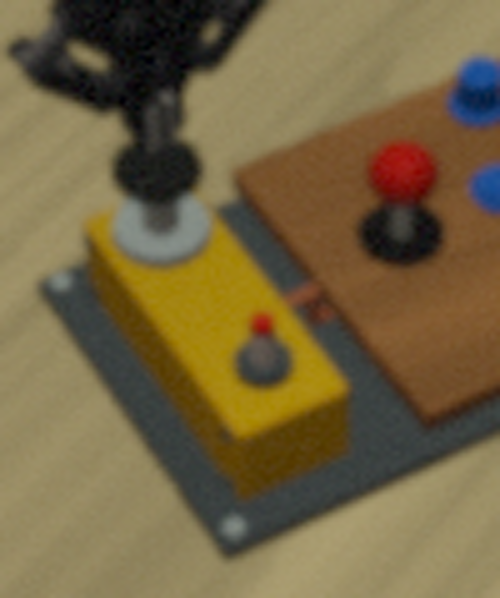

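The first full stroke raised the pin by about 10 mm (red tip 0.106 → 0.117 m), and the knob came back up. I'll repeat it.

>>> send_rows --deltas '[{"dp": [0, 0, -0.13], "rotation": [0, 0, 0]}, {"dp": [0, 0, -0.26], "rotation": [0, 0, 0]}, {"dp": [0, 0, -0.38], "rotation": [0, 0, 0]}, {"dp": [0, 0, -0.43], "rotation": [0, 0, 0]}, {"dp": [0, 0, -0.46], "rotation": [0, 0, 0]}, {"dp": [0, 0, -0.46], "rotation": [0, 0, 0]}, {"dp": [0, 0, -0.46], "rotation": [0, 0, 0]}, {"dp": [0, 0, -0.25], "rotation": [0, 0, 0]}, {"dp": [0, 0, 0], "rotation": [0, 0, 0]}, {"dp": [0, 0, 0], "rotation": [0, 0, 0]}, {"dp": [0, 0, 0], "rotation": [0, 0, 0]}, {"dp": [0, 0, 0], "rotation": [0, 0, 0]}]'

```text
clock: 6.08
position: [0.5553, -0.0542, 0.1709]
ee_rot: [0.0, 0.982, -0.191, -0.001]
contact_force: [-0.2, 0.5, 0.1]
width: -0.0001
```

```bash
python3 look.py 3
```

```text
6.0833 [ 0.5553 -0.0542  0.1709] [-0.2  0.5  0.1]
pin red 15 [ 0.648  -0.0958  0.1216] [ 0.6522 -0.0907  0.1259]
knob top [0.1343 0.1359 0.1377]
```

>>> send_rows --deltas '[{"dp": [0, 0, -0.13], "rotation": [0, 0, 0]}, {"dp": [0, 0, -0.26], "rotation": [0, 0, 0]}, {"dp": [0, 0, -0.38], "rotation": [0, 0, 0]}, {"dp": [0, 0, -0.43], "rotation": [0, 0, 0]}, {"dp": [0, 0, -0.46], "rotation": [0, 0, 0]}, {"dp": [0, 0, -0.46], "rotation": [0, 0, 0]}, {"dp": [0, 0, -0.46], "rotation": [0, 0, 0]}, {"dp": [0, 0, -0.25], "rotation": [0, 0, 0]}, {"dp": [0, 0, 0], "rotation": [0, 0, 0]}, {"dp": [0, 0, 0], "rotation": [0, 0, 0]}, {"dp": [0, 0, 0], "rotation": [0, 0, 0]}, {"dp": [0, 0, 0], "rotation": [0, 0, 0]}]'

```text
clock: 7.13
position: [0.5551, -0.0542, 0.1705]
ee_rot: [-0.0, 0.982, -0.191, -0.002]
contact_force: [-0.1, -0.6, -0.2]
width: -0.0001
```

```bash
python3 look.py 4
```

```text
7.1333 [ 0.5551 -0.0542  0.1705] [-0.1 -0.6 -0.2]
pin red 16 [ 0.648  -0.0952  0.128 ] [ 0.6521 -0.09    0.1321]
knob top [0.1342 0.1358 0.1376]
```

>>> send_rows --deltas '[{"dp": [0, 0, -0.13], "rotation": [0, 0, 0]}, {"dp": [0, 0, -0.26], "rotation": [0, 0, 0]}, {"dp": [0, 0, -0.38], "rotation": [0, 0, 0]}, {"dp": [0, 0, -0.43], "rotation": [0, 0, 0]}, {"dp": [0, 0, -0.46], "rotation": [0, 0, 0]}, {"dp": [0, 0, -0.46], "rotation": [0, 0, 0]}, {"dp": [0, 0, -0.46], "rotation": [0, 0, 0]}, {"dp": [0, 0, -0.25], "rotation": [0, 0, 0]}, {"dp": [0, 0, 0], "rotation": [0, 0, 0]}, {"dp": [0, 0, 0], "rotation": [0, 0, 0]}, {"dp": [0, 0, 0], "rotation": [0, 0, 0]}, {"dp": [0, 0, 0], "rotation": [0, 0, 0]}]'

```text
clock: 8.18
position: [0.5551, -0.0542, 0.1705]
ee_rot: [-0.0, 0.982, -0.191, -0.002]
contact_force: [-0.6, -0.6, 0.1]
width: 0.0
```

```bash
python3 look.py 5
```

```text
8.1833 [ 0.5551 -0.0542  0.1705] [-0.6 -0.6  0.1]
pin red 16 [ 0.648  -0.0959  0.1285] [ 0.6537 -0.0916  0.1315]
knob top [0.1343 0.136  0.138 ]
```

>>> send_rows --deltas '[{"dp": [0, 0, -0.13], "rotation": [0, 0, 0]}, {"dp": [0, 0, -0.26], "rotation": [0, 0, 0]}, {"dp": [0, 0, -0.38], "rotation": [0, 0, 0]}, {"dp": [0, 0, -0.43], "rotation": [0, 0, 0]}, {"dp": [0, 0, -0.46], "rotation": [0, 0, 0]}, {"dp": [0, 0, -0.46], "rotation": [0, 0, 0]}, {"dp": [0, 0, -0.46], "rotation": [0, 0, 0]}, {"dp": [0, 0, -0.25], "rotation": [0, 0, 0]}, {"dp": [0, 0, 0], "rotation": [0, 0, 0]}, {"dp": [0, 0, 0], "rotation": [0, 0, 0]}, {"dp": [0, 0, 0], "rotation": [0, 0, 0]}, {"dp": [0, 0, 0], "rotation": [0, 0, 0]}]'

```text
clock: 9.23
position: [0.5551, -0.0542, 0.1704]
ee_rot: [-0.0, 0.982, -0.191, -0.002]
contact_force: [-0.0, 0.4, -0.7]
width: -0.0001
```

```bash
python3 look.py 6
```

```text
9.2333 [ 0.5551 -0.0542  0.1704] [-0.   0.4 -0.7]
pin red 15 [ 0.648  -0.0957  0.1285] [ 0.6519 -0.0911  0.1314]
knob top [0.1342 0.1359 0.1376]
```

View pics/s6.png

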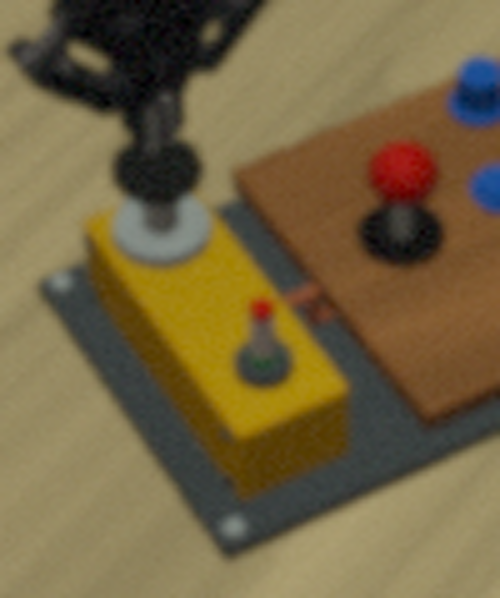

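The pin has stopped rising at its top (0.1285 m for the last two strokes), and the green band shows at (264,362) in the enlarged view. I'll withdraw the hand and check.

>>> send_rows --deltas '[{"dp": [0, 0, 0.25], "rotation": [0, 0, 0]}, {"dp": [0, 0, 0.5], "rotation": [0, 0, 0]}, {"dp": [-0.2, 0, 0.75], "rotation": [0, 0, 0]}, {"dp": [-0.5, 0, 0.9], "rotation": [0, 0, 0]}, {"dp": [-0.8, 0, 0.9], "rotation": [0, 0, 0]}, {"dp": [-0.8, 0, 0.9], "rotation": [0, 0, 0]}, {"dp": [-0.8, 0, 0.9], "rotation": [0, 0, 0]}]'

```text
clock: 9.87
position: [0.458, -0.054, 0.2791]
ee_rot: [-0.0, 0.982, -0.191, -0.001]
contact_force: [1.1, 0.5, 0.0]
width: -0.0002
```

```bash
python3 look.py 7; python3 - <<'E'
from h import *
p=eyes.get_image("wrist");save(p,"wrist7")
E
```

```text
9.8667 [ 0.458  -0.054   0.2791] [1.1 0.5 0. ]
pin red 15 [ 0.6479 -0.096   0.129 ] [ 0.6525 -0.0919  0.1325]
knob top [0.1344 0.1356 0.138 ]
```

View pics/s7.png

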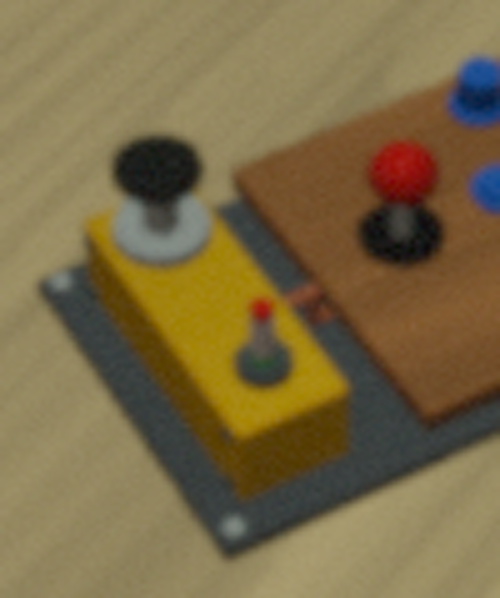

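View pics/wrist7.png

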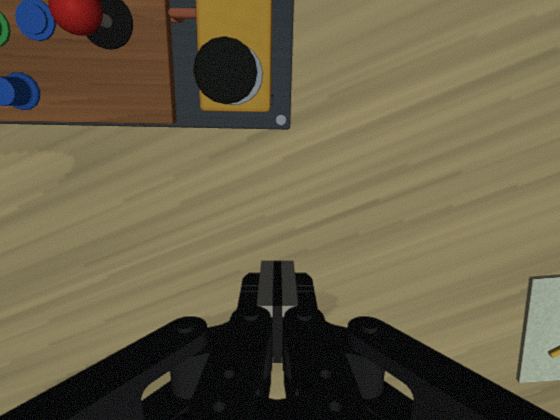

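The knob is up, at about 0.135 m. The pin stands out with its green band at the collar, and the panel looks in place. The hand is well clear at z = 0.28 m.

```bash
python3 -c "
from rig import manip
print(manip.sign_off())"
```

```text
the job is handed in; nothing more can be done
None
```

I pressed the knob fully down five times with the shut fingertips, letting it spring back each time, then took the hand away and handed the job in. The robot's clock stood at about 10 s of the 48 s allowed; no verdict was reported.

- **Pin:** The red tip's measured height rose from about 0.106 m to 0.117, 0.122 and 0.128 m, then stayed at 0.1285–0.129 m over the last two strokes. That is the level expected for fully out, to within the 2 mm camera calibration. The green band shows at the collar, but it is only a few pixels in the picture, so the stop in rising is the stronger evidence.
- **Knob:** Its top is back at about 0.135 m, the height given for fully up.
- **Force:** The fingertips read about 30 N against the knob's stop on the first stroke. I did not read the force at the bottom of the other four, which went to the same depth.
- **Everything else:** The panel and the spare blue button look unmoved in the last pictures, though I did not measure their positions again. The arm never went near the release button, and the final force reading was about 1 N, which is noise level.

No check failed or disagreed.

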